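Stand the chisel in the socket that takes it fully

TASK

Put the red-handled chisel away: take it from its sloping cradle and stand it blade down in the rack, in the socket that lets it go fully home, so that it stands upright with its collar resting on the top of the rack. Of the three empty sockets two are blocked partway down by stubs of broken dowel, so feel for the clear one; lower the chisel in rather than dropping it, and leave the awl already standing in the rack, the mallet, glue bottle and offcut where they are.

Things in the scene. Friction and masses are not known exactly. Their poses are not given: they have to be found in the camera images.
- chisel: Wood chisel, 165 mm, 0.1-0.2 kg. z runs along its axis, blade to handle; origin at the underside of the collar, near the centre of mass. Red handle: collar 34 mm diameter for z 0 to 8 mm, then 26 mm to the end at z = 90. Below: ferrule 20 mm diameter to z = -20, then blade 14 mm wide (y), 6 thick (x), tip at z = -75. Starts in the cradle, z 35 degrees above level, origin 75 mm above the bench.
- cradle: Fixed sloping wooden cradle, base 160 x 70 mm; origin on the bench 75 mm below the chisel's origin; x is the level direction from blade to handle end. It holds the chisel under the blade (chisel z -70 to -50 mm), at the tip, and in an open V under the handle (chisel z 13 to 21 mm, 19 mm to either side); the handle from chisel z = 25 to 90 mm is free in the air.
- rack: Fixed wooden block 60 x 270 x 90 mm (x, y, z), origin at the centre of its underside. Four round upright sockets in a row along y, 65 mm apart, 24 mm diameter, 2 mm chamfers, 82 mm deep. One holds the awl, two are blocked by dowel stubs whose tops are 47 mm below the mouth, one is clear; which is which varies and is not given.
- rack_hole0 (a point): Centre of the mouth of socket 0, level with the rack's top face (90 mm above the bench); z up.
- rack_hole1 (a point): Centre of the mouth of socket 1, level with the rack's top face (90 mm above the bench); z up.
- rack_hole2 (a point): Centre of the mouth of socket 2, level with the rack's top face (90 mm above the bench); z up.
- rack_hole3 (a point): Centre of the mouth of socket 3, level with the rack's top face (90 mm above the bench); z up.
- awl: Short awl with a pale round wooden handle, standing in one of the sockets: origin on its axis at the underside of its handle, resting on the rack's top; handle 34 mm diameter rising 38 mm above the rack.
- mallet: Bystander, lying mallet: black rubber head 60 mm diameter x 95 mm, wooden handle 190 mm long along its -x; origin under the head's centre on the bench.
- glue: Bystander, yellow glue bottle standing, 60 mm diameter, 150 mm tall; origin under its centre.
- offcut: Bystander, flat wooden offcut 120 x 70 x 22 mm; origin under its centre.
Things that resemble listed ones, but are neither listed nor needed, are in the scene too. There is more than one size of the chisel; the one meant has the size given above.

How it is judged:
By the outcome, as a careful person would: the job done as asked, in the order asked, and still so for the second after the job is handed in, with the robot touching nothing.
It also fails if it takes over 64 s, if anything falls off the work surface, if the arm or the gripper's body presses on something with over 40 N, if the wrist force passes 120 N, or if a joint passes its speed limit or range.

ROBOT

A 6-joint arm with a two-finger parallel gripper is mounted at the origin on the work surface. World frame = base frame: x ahead of the robot, y to its left, z up, the work surface at z = 0. Lengths are in mm, angles in rad, forces in N, time in s.
With the tool pointing down it reaches from about 300 to 750 mm from the base axis. Payload 8.5 kg.
Tool frame: the origin (TCP) lies on the centre line of the jaws, within the pads' length; the fingertips stand 19 mm ahead of it and the grasp point (between the pads) is the TCP; z points along the fingers, y is the line along which they close (so a half turn about z gives the same grasp; the last joint's range is limited). The gripper opens to 85 mm and grips with 20 to 120 N. Pads are 22 mm wide; open, the fingers measure 114 mm over their backs; the gripper's body (76 mm by 85 mm) begins 54 mm behind the grasp point. The pads swing forward as they close: fully open they stand 13 mm farther back than shut.
Start: joints at [1.032, 0.381, 1.297, -0, 1.464, -0.215], TCP at [174.985, 521.403, 250.322] pointing down, gripper open.
Joint ranges: [-3.11, 3.11], [-0.89, 2.33], [0.22, 2.48], [-1.42, 4.56], [0.17, 2.85], [-2.88, 2.88]. Speed limits (rad/s): [2.39, 2.39, 3.14, 3.14, 3.14, 3.14].

INTERFACE

Orientations are given as [roll, pitch, yaw] about the fixed x, y, z axes, in that order (R = Rz(yaw) Ry(pitch) Rx(roll)).
In Python, from plant import env gives the robot as it stands.
- The arm moves only by the shell command python3 -m crank 'ROWS' [FORCE]. ROWS is JSON, one flat list of numbers, 7 for each row, row after row: the shift along the tool's x, y, z in m, then the turn, a rotation vector about the tool's x, y, z in rad, then the finger opening in m, from 0 to 0.0854. A call has 1 to 12 rows; each row is the pose to reach, as a shift and turn from the pose commanded when the call began, along the tool's axes at that moment; what a row does not reach only later rows make up. A row lasts 1/10 s, in which the tool goes at most 50 mm and 8.59 degrees, less where a joint would pass 70% of its speed; a pose out of reach is approached as far as the arm can. A call with a gripper value outside its range is refused whole. The fingers move at their own pace and stop on an object; FORCE is the grip in N (left out, the last holds). Time passes only in rows, so rows that repeat a pose let the fingers close. It gives the time, the measured TCP pose, the force, the opening and the grip force at its end, in the units of the state.
- env.observe(): the state, without advancing time (a new reading comes with each control period).
- env.get_image(name): name is "side" or "top" or "wrist"; returns the picture (384x512x3 uint8, red, green, blue); there is no depth.
- env.camera_model(name): a dict with "fx", "fy", "cx", "cy" (pixels), "T" (4x4, takes a point from camera to world coordinates). Camera axes: x right, y down, z forward; pixel columns grow to the right and rows downward; lengths in mm; the calibration is good to about 2 mm. The wrist camera is an equidistant fisheye: a pixel r from the principal point sees the ray r / f radians off the axis. A picture is of the moment at which its call begins: read the wrist's pose just before it. camera_model takes no time and is no camera call; for the wrist camera it gives the pose at the moment of the call.
- env.job_done(): hands the job in; it is judged then, once.
Trained networks look in the newest picture that a camera, given by its name, has taken for a name from the list of things; names that differ only in an ending like _2 or _b are one class to them, and where a whole thing is asked for, a point or a joint stands for the part that bears it (a point fixed in the world has none). Each returns a list of dicts, best first, with "p" (0 to 1); they miss things now and then, are a little off and sometimes report something else, mostly with a low value. They report only what shows in the picture. A call takes as long as a camera call. They do not tell look-alikes from the thing itself.
- env.trace(camera, query): "mask" (384x512 bool, what is visible of it) and "box" ([left, top, width, height] in pixels, round what is visible of it).
- env.landmark_of(camera, query): "xy" ([column, row] in pixels: a listed point, or the origin of a listed thing).
The state is a dict: "t": time; "joint_positions": joint angles; "joint_vel": joint speeds; "joint_efforts": joint torques, N m; "tool_pos": TCP position; "orientation": TCP orientation; "ft_force": force on the tool from outside, world axes, zero at the start; "moment": the same for the moment, N m; "opening": finger opening in mm; "gripper_force": force on a finger pad.
Only numpy, scipy, OpenCV 4.12 (cv2) and the standard library are available. Lean on these libraries where they do the work, as an engineer would, in place of code of your own. Each camera call takes 0.05 s, during which the arm holds its last target. There are 200 camera calls.

## Working session

There is one attempt and no reset: what is moved stays moved. The work goes in short steps, Python scripts to look and compute and a shell command to move; the robot and the scene stay as the last step left them, time stands still between calls to the robot, and variables do not carry over. Pictures are saved under pics/ and viewed, at most 10 in all, crops included, and the job is handed in when it is done.

```bash
mkdir -p pics; ls
cat > h.py <<'E'
import numpy as np, cv2
from plant import env
from scipy.spatial.transform import Rotation as R
def save(c,n,crop=None,s=1):
    im=env.get_image(c)[:,:,::-1]
    if crop: l,t,w,h=crop; im=im[t:t+h,l:l+w]
    cv2.imwrite('pics/'+n,cv2.resize(im,None,fx=s,fy=s,interpolation=cv2.INTER_CUBIC))
def ray(c,xy,m=None):
    m=m or env.camera_model(c); T=np.array(m['T'])
    x=(xy[0]-m['cx'])/m['fx']; y=(xy[1]-m['cy'])/m['fy']
    if c=='wrist':
        r=np.hypot(x,y); k=np.sin(r)/r if r>1e-9 else 1; d=np.array([x*k,y*k,np.cos(r)])
    else: d=np.array([x,y,1.])
    d=T[:3,:3]@d; return T[:3,3],d/np.linalg.norm(d)
def atz(c,xy,z,m=None):
    o,d=ray(c,xy,m); return o+d*(z-o[2])/d[2]
def proj(c,P,m=None):
    m=m or env.camera_model(c); T=np.array(m['T'])
    p=T[:3,:3].T@(np.array(P,float)-T[:3,3])
    if c=='wrist':
        r=np.hypot(p[0],p[1]); th=np.arctan2(r,p[2]); q=p[:2]/r*th
    else: q=p[:2]/p[2]
    return np.array([m['cx']+m['fx']*q[0],m['cy']+m['fy']*q[1]])
def tri(rays):
    A=sum(np.eye(3)-np.outer(d,d) for o,d in rays); b=sum((np.eye(3)-np.outer(d,d))@o for o,d in rays)
    return np.linalg.solve(A,b)
E
python3 - <<'E'
from h import *
ims=[]
for c in ('top','side','wrist'):
    save(c,f'{c}0.png')
    m=env.camera_model(c); print(c,m['fx'],np.round(np.array(m['T']),2).tolist())
    for q in ('chisel','cradle','rack','rack_hole0','rack_hole1','rack_hole2','rack_hole3','awl','mallet','glue','offcut'):
        print(q,[(np.round(r['xy']).tolist(),round(r['p'],2)) for r in env.landmark_of(c,q)])
a=[cv2.imread(f'pics/{c}0.png') for c in('top','side')]
cv2.imwrite('pics/both.png',cv2.resize(np.vstack(a),None,fx=.78,fy=.78))
o=env.observe();print(o)
E
```

```text
pics
top 354.320325332336 [[0.01, -1.0, 0.07, 510.79], [-1.0, -0.01, -0.01, 7.75], [0.01, -0.07, -1.0, 988.93], [0.0, 0.0, 0.0, 1.0]]
chisel [([161.0, 213.0], 0.86), ([207.0, 278.0], 0.7), ([231.0, 224.0], 0.64)]
cradle [([170.0, 213.0], 0.84)]
rack [([339.0, 226.0], 0.7)]
rack_hole0 [([379.0, 219.0], 0.73), ([356.0, 223.0], 0.71), ([330.0, 232.0], 0.55)]
rack_hole1 [([379.0, 219.0], 0.73), ([356.0, 223.0], 0.71), ([330.0, 232.0], 0.55)]
rack_hole2 [([379.0, 219.0], 0.73), ([356.0, 223.0], 0.71), ([330.0, 232.0], 0.55)]
rack_hole3 [([379.0, 219.0], 0.73), ([356.0, 223.0], 0.71), ([330.0, 232.0], 0.55)]
awl [([362.0, 224.0], 0.41)]
mallet [([148.0, 148.0], 0.75)]
glue [([370.0, 153.0], 0.7), ([356.0, 228.0], 0.66)]
offcut [([248.0, 134.0], 0.6)]
side 352.541501965259 [[0.74, -0.46, 0.5, 163.33], [-0.68, -0.5, 0.54, -419.52], [-0.0, -0.74, -0.68, 586.8], [0.0, 0.0, 0.0, 1.0]]
chisel [([154.0, 221.0], 0.82), ([186.0, 143.0], 0.75), ([220.0, 204.0], 0.54)]
cradle [([189.0, 167.0], 0.61)]
rack [([318.0, 289.0], 0.63)]
rack_hole0 [([346.0, 270.0], 0.96), ([308.0, 253.0], 0.89), ([274.0, 23
[... 731 characters left out ...]
 []
{'t': 1.8, 'joint_positions': array([ 1.03170769e+00,  3.80578599e-01,  1.29740010e+00,  1.27706926e-05,
        1.46360158e+00, -2.15310386e-01]), 'joint_vel': array([-0.00030063, -0.00056554,  0.00208239, -0.00091796, -0.00104597,
        0.00031559]), 'joint_efforts': array([-1.11203215e-05, -4.48324871e+01, -2.31461942e+01, -2.07695048e-04,
        5.95772908e-04,  6.98317947e-06]), 'tool_pos': array([174.97709835, 521.40293784, 250.33386586]), 'orientation': array([ 3.14157785e+00, -9.76097365e-06,  2.81781304e+00]), 'ft_force': array([ 1.01736709, -0.40321159,  0.20362561]), 'moment': array([-0.04055377,  0.00068741,  0.02573352]), 'gripper_force': 0.0, 'opening': 85.2643061314741}
```

View pics/top0.png

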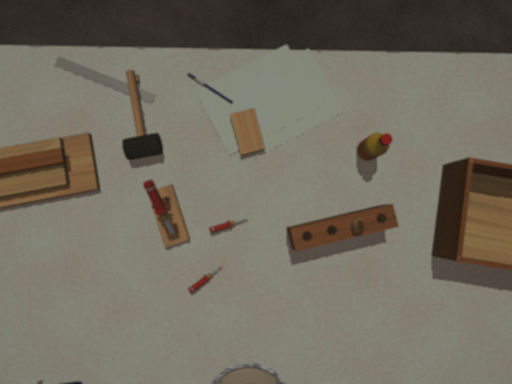

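View pics/side0.png

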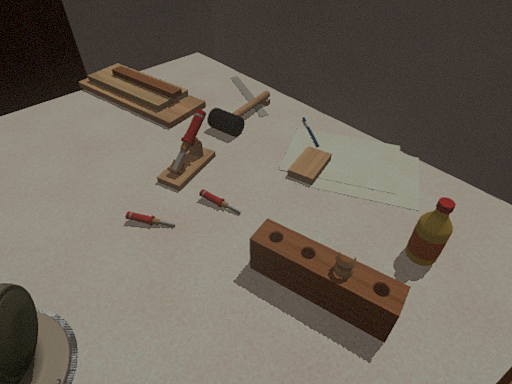

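The top view shows red-handled tools at (161,205) in the cradle, (221,227) lying and (205,280) lying. In the side view they are at (190,135), (219,202) and (150,220). The one in the cradle is the larger and fits the description. The awl is in the third socket from the left, at top (357,227) and side (344,266). Next I'll measure and check a close crop.

Run:
```python
from h import *
a=cv2.resize(cv2.imread('pics/top0.png')[165:255,130:260],None,fx=4,fy=4,interpolation=3)
b=cv2.resize(cv2.imread('pics/side0.png')[95:195,140:260],None,fx=3.6,fy=3.6,interpolation=3)[:360,:]
w=min(a.shape[1],b.shape[1]);cv2.imwrite('pics/crop1.png',cv2.resize(np.hstack([a,b]),None,fx=.8,fy=.8))
mt,ms=env.camera_model('top'),env.camera_model('side')
T={};S={}
for c,D in(('top',T),('side',S)):
    for q in('chisel','cradle','rack','rack_hole0','awl'):
        D[q]=[r['xy'] for r in env.landmark_of(c,q)]
def gap(r1,r2):
    p=tri([r1,r2]); return p,max(np.linalg.norm(np.cross(p-o,d)) for o,d in(r1,r2))
for q in T:
    for t in T[q]:
        for s in S[q]:
            p,g=gap(ray('top',t,mt),ray('side',s,ms))
            if g<12: print(q,np.round(t),np.round(s),p.round(1),round(g,1))
for c,m in(('top',mt),('side',ms)):
    z=90
    for xy in (T if c=='top' else S)['rack_hole0']: print(c,np.round(xy,1),atz(c,xy,90,m).round(1))
# chisel handle red mask axis
for c,m,box in(('top',mt,(135,165,60,60)),('side',ms,(170,100,50,50))):
    l,t,w,h=box; im=cv2.imread(f'pics/{c}0.png')[t:t+h,l:l+w].astype(int)
    k=(im[:,:,2]>1.9*im[:,:,1])&(im[:,:,2]>60); ys,xs=np.nonzero(k); P=np.c_[xs+l,ys+t]
    mu=P.mean(0); u=np.linalg.svd(P-mu)[2][0]; s=(P-mu)@u; print(c,len(P),mu,u,s.min(),s.max(),(mu+u*s.min()),(mu+u*s.max()))
```

```text
chisel [161. 213.] [186. 143.] [522.8 230.5  76.6] 2.0
chisel [207. 278.] [154. 221.] [351.2 115.9  11.1] 2.5
chisel [231. 224.] [220. 204.] [493.1  56.1  12.2] 1.4
cradle [170. 213.] [189. 167.] [522.1 223.9   5.4] 1.6
rack [339. 226.] [318. 289.] [ 490.2 -241.2   10.7] 4.5
rack_hole0 [379. 219.] [383. 285.] [ 515.4 -327.    97. ] 4.9
rack_hole0 [356. 223.] [346. 270.] [ 503.5 -269.5   87.5] 2.3
rack_hole0 [330. 232.] [308. 253.] [ 480.3 -203.6   91. ] 3.9
awl [362. 224.] [344. 269.] [ 498.1 -273.5  101.9] 3.8
top [379.1 219.1] [ 512.6 -325.3   90. ]
top [356.2 223. ] [ 502.  -266.9   90. ]
top [330.3 232.4] [ 477.6 -200.9   90. ]
side [345.8 270.5] [ 503.6 -271.8   90. ]
side [307.8 253.2] [ 483.9 -205.7   90. ]
side [274.5 233.3] [ 473.  -134.8   90. ]
side [382.9 285.4] [ 524.4 -329.2   90. ]
top 282 [155.54964539 199.16312057] [0.43439597 0.90072201] -20.0738539881148 15.699585884443767 [146.82964419 181.0821584 ] [162.36948217 213.30408317]
side 294 [193.49319728 127.13265306] [-0.420158    0.90745097] -19.188378749092053 16.085287183657343 [201.5553481  109.72014023] [186.7348352  141.72926245]
```

View pics/crop1.png

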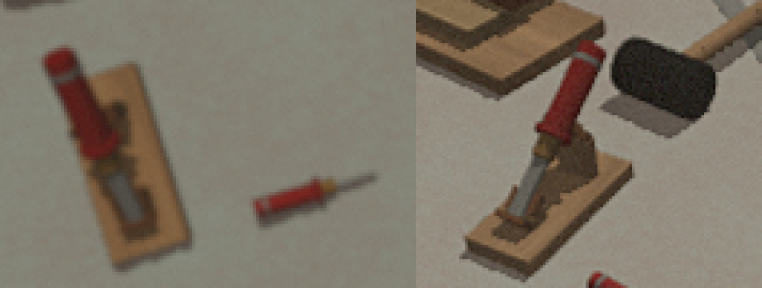

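The crop confirms it: the cradle's chisel is the large one, with a long red handle and a collar at top (161,213). The lying ones are about half its size. Next I'll fit its heading and compute the move to a hover pose.

```bash
cat >> h.py <<'E'
def rel(pos,Rm,pos0=None,R0=None):
    o=env.observe(); R0=R.from_euler('xyz',o['orientation']) if R0 is None else R0
    p0=o['tool_pos'] if pos0 is None else np.array(pos0)
    return (R0.inv().apply(np.array(pos)-p0)/1000).round(4),(R0.inv()*Rm).as_rotvec().round(4)
E
python3 - <<'E'
from h import *
from scipy.optimize import least_squares
mt,ms=env.camera_model('top'),env.camera_model('side')
t1,t2=[146.8,181.1],[162.4,213.3]; s1,s2=[201.6,109.7],[186.7,141.7]
E=tri([ray('top',t1,mt),ray('side',s1,ms)]); C=tri([ray('top',t2,mt),ray('side',s2,ms)])
print(E,C,np.linalg.norm(E-C)); d=E-C; print(np.degrees(np.arctan2(d[1],d[0])),np.degrees(np.arcsin(d[2]/np.linalg.norm(d))))
# centroid of red ~ z 43
M=tri([ray('top',[155.55,199.16],mt),ray('side',[193.5,127.1],ms)]);print('mid',M)
h=np.degrees(np.arctan2(d[1],d[0]))
G=M.copy()
for yaw in (np.radians(h),np.radians(h+180)):
    Rm=R.from_euler('xyz',[np.pi,0,yaw])
    print(h,rel([G[0],G[1],250],Rm))
E
```

```text
[598.38844691 254.19298211 130.5087514 ] [522.91534188 224.26833707  83.96076989] 93.58626259577319
21.628036545194878 29.82684566330007
mid [556.92142678 237.771647   104.86766987]
21.628036545194878 (array([-4.523e-01, -1.474e-01,  3.000e-04]), array([-0.    ,  0.    ,  2.4403]))
21.628036545194878 (array([-4.523e-01, -1.474e-01,  3.000e-04]), array([-0.    , -0.    , -0.7013]))
```

```bash
python3 -m crank '[-0.45,-0.147,0,0,0,2.44,0.085,-0.45,-0.147,0,0,0,2.44,0.085,-0.45,-0.147,0,0,0,2.44,0.085,-0.45,-0.147,0,0,0,2.44,0.085,-0.45,-0.147,0,0,0,2.44,0.085,-0.45,-0.147,0,0,0,2.44,0.085,-0.45,-0.147,0,0,0,2.44,0.085,-0.45,-0.147,0,0,0,2.44,0.085,-0.45,-0.147,0,0,0,2.44,0.085,-0.45,-0.147,0,0,0,2.44,0.085,-0.45,-0.147,0,0,0,2.44,0.085,-0.45,-0.147,0,0,0,2.44,0.085]'
python3 - <<'E'
from h import *
print(rel([557,238,250],R.from_euler('xyz',[np.pi,0,np.radians(21.6)])),env.observe()['joint_positions'])
E
```

```text
t: 3.5
tool_pos: [555.5, 238.0, 249.9]
orientation: [-3.141, 0.0, 1.01]
ft_force: [0.4, -0.4, 0.5]
opening: 84.8
gripper_force: 0.0
(array([ 0.0008,  0.0013, -0.0001]), array([-3.00e-04,  5.00e-04,  6.33e-01])) [2.09133172e-01 4.78102641e-01 1.13737448e+00 4.61434582e-05
 1.52665588e+00 7.69902157e-01]
```

```bash
python3 -m crank '[0,0,0,0,0,0.633,0.085,0,0,0,0,0,0.633,0.085,0,0,0,0,0,0.633,0.085,0,0,0,0,0,0.633,0.085,0,0,0,0,0,0.633,0.085,0,0,0,0,0,0.633,0.085]'
python3 - <<'E'
from h import *
m=env.camera_model('wrist'); save('wrist','w1.png')
for q in('chisel','cradle','rack_hole0'): print(q,[(np.round(r['xy'],1).tolist(),round(r['p'],2)) for r in env.landmark_of('wrist',q)])
mt,ms=env.camera_model('top'),env.camera_model('side')
for z in(0,90): print(z,proj('wrist',np.array([522.8,230.5,76.6])+z*np.array([.82*.93,.82*.368,.574]),m))
for t in env.trace('wrist','chisel'): print(t['box'],t['p'])
E
```

```text
t: 4.1
tool_pos: [554.8, 238.9, 250.3]
orientation: [3.142, 0.0, 0.385]
ft_force: [0.1, -1.0, -0.1]
opening: 85.1
gripper_force: 0.0
chisel [([255.4, 201.6], 0.57), ([279.4, 320.2], 0.57)]
cradle [([254.9, 189.5], 0.83)]
rack_hole0 [([487.9, 320.6], 0.73)]
0 [253.98651206 209.70044675]
90 [253.98968856 144.69204471]
[239.9, 127.7, 35.9, 113.2] 0.69
[319.9, 247.9, 67.8, 14.3] 0.55
[294.7, 306.9, 17.3, 8.7] 0.49
```

View pics/w1.png

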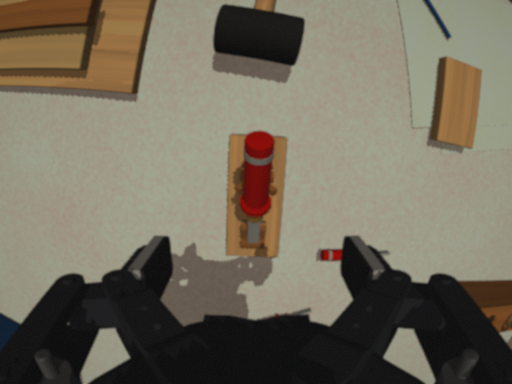

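The wrist view shows the chisel's handle end at (259,142) and its collar at (256,206), nearly centred between the fingers. Both lie on the image's vertical. I'll fit the axis using all three views.

Run:
```python
from h import *
from scipy.optimize import least_squares
m={c:env.camera_model(c) for c in('top','side','wrist')}
L={}
for c,f,(l,t,w,h) in(('top','top0',(135,165,60,60)),('side','side0',(170,100,50,50)),('wrist','w1',(225,120,60,110))):
    im=cv2.imread(f'pics/{f}.png')[t:t+h,l:l+w].astype(int)
    k=((im[:,:,2]>1.9*im[:,:,1])&(im[:,:,2]>60)).astype(np.uint8); k=cv2.morphologyEx(k,cv2.MORPH_CLOSE,np.ones((9,9)))
    ys,xs=np.nonzero(k); P=np.c_[xs+l,ys+t]; mu=P.mean(0); u=np.linalg.svd(P-mu)[2][0]; u*=np.sign(u[1]); s=(P-mu)@u
    L[c]=(mu,u,mu+u*s.min(),mu+u*s.max()); print(c,len(P),*np.round(L[c],2))
def model(c,p):
    o=p[:3]; hd,el=p[3],p[4]; a=np.array([np.cos(hd)*np.cos(el),np.sin(hd)*np.cos(el),np.sin(el)])
    v=np.cross(a,[np.sin(hd),-np.cos(hd),0]); s=np.array([np.sin(hd),-np.cos(hd),0]);v=np.cross(s,a)
    pts=[]
    for z0,z1,r in((0,8,17),(8,90,13)):
        for z in(np.linspace(z0,z1,max(2,int((z1-z0)/4)))):
            for th in np.linspace(0,2*np.pi,24,endpoint=False): pts.append(o+a*z+r*(np.cos(th)*s+np.sin(th)*v))
    return np.array([proj(c,q,m[c]) for q in pts])
def res(p):
    r=[]
    for c,w in(('top',1),('side',1),('wrist',1)):
        mu,u,a,b=L[c]; q=model(c,p); hull=cv2.convexHull(q.astype(np.float32))[:,0]
        M=cv2.moments(hull.reshape(-1,1,2)); n=np.array([-u[1],u[0]]); s=(q-mu)@u
        ce=np.array([M['m10'],M['m01']])/M['m00']
        cov=np.array([[M['mu20'],M['mu11']],[M['mu11'],M['mu02']]])/M['m00']
        e=np.linalg.eigh(cov)[1][:,1]; e*=np.sign(e[1])
        r+=list(w*(ce-mu))+[w*15*(e@n), w*.5*(s.min()-(a-mu)@u+.5),w*.5*(s.max()-(b-mu)@u-.5)]
    return np.array(r+[(p[4]-np.radians(35))*30])
f=least_squares(res,[523,230,76,.38,.61],diff_step=1e-4,x_scale=[1,1,1,.02,.02])
p=f.x; print(p[:3].round(1),np.degrees(p[3:]).round(2)); print(f.fun.round(1))
a=np.array([np.cos(p[3])*np.cos(p[4]),np.sin(p[3])*np.cos(p[4]),np.sin(p[4])])
G=p[:3]+58*a; print('G',G.round(1)); print(rel(G,R.from_euler('xyz',[np.pi,0,p[3]])))
```

```text
top 305 [155.16 198.45] [0.43 0.9 ] [146.79 181.1 ] [162.35 213.32]
side 322 [193.95 126.32] [-0.42  0.91] [201.58 109.73] [186.84 141.77]
wrist 2297 [256.73 174.34] [-0.07  1.  ] [259.78 131.7 ] [253.72 216.34]
[527.8 231.6  76.2] [18.57 36.17]
[-0.8 -1.1 -0.1 -0.6 -0.1 -0.8  0.7 -0.  -0.   0.7  0.4  0.1  0.1 -0.4
  0.8  0.6]
G [572.1 246.5 110.4]
(array([ 0.0189, -0.0006,  0.1399]), array([0.    , 0.0001, 0.0614]))
```

```bash
python3 -m crank '[0.019,-0.0006,0.03,0,0,0.061,0.085,0.019,-0.0006,0.06,0,0,0.061,0.085,0.019,-0.0006,0.09,0,0,0.061,0.085,0.019,-0.0006,0.115,0,0,0.061,0.085,0.019,-0.0006,0.13,0,0,0.061,0.085,0.019,-0.0006,0.14,0,0,0.061,0.085,0.019,-0.0006,0.14,0,0,0.061,0.085]'
python3 - <<'E'
from h import *
save('wrist','w2.png'); save('side','s2.png',(130,60,150,150),2.56)
a=cv2.imread('pics/w2.png');b=cv2.imread('pics/s2.png');cv2.imwrite('pics/c2.png',cv2.resize(np.hstack([a,b]),None,fx=.85,fy=.85))
E
```

```text
t: 5.05
tool_pos: [571.8, 246.5, 109.3]
orientation: [-3.141, 0.002, 0.324]
ft_force: [0.4, 0.2, 0.7]
opening: 85.1
gripper_force: 0.0
```

View pics/c2.png

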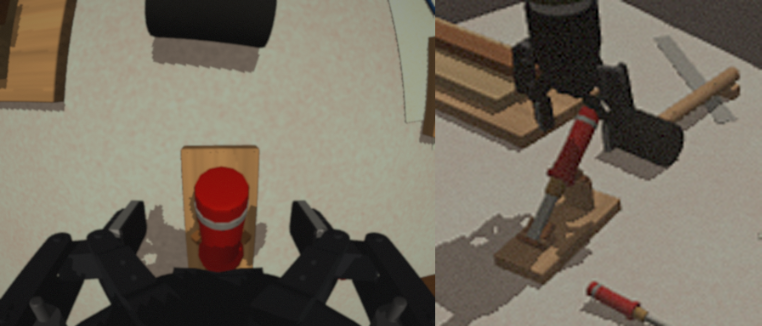

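The handle sits midway between the open fingers at (220,215), with its end near the pads and no contact. Closing now.

```bash
python3 -m crank '[0,0,0,0,0,0,0.018,0,0,0,0,0,0,0.018,0,0,0,0,0,0,0.018,0,0,0,0,0,0,0.018,0,0,0,0,0,0,0.018,0,0,0,0,0,0,0.018,0,0,0,0,0,0,0.018,0,0,0,0,0,0,0.018]' 80
python3 - <<'E'
from h import *
o=env.observe();print(o['opening'],o['gripper_force'],o['tool_pos'],o['ft_force'])
E
```

```text
t: 5.95
tool_pos: [572.6, 246.1, 110.8]
orientation: [3.14, -0.001, 0.324]
ft_force: [0.5, -4.4, 4.4]
opening: 23.8
gripper_force: 78.0
23.837926145481816 78.01473498344421 [572.59749273 246.08081231 110.78533055] [ 0.50477234 -4.4081112   4.41570828]
```

```bash
python3 -m crank '[0,0,-0.015,0,0,0,0.018,0,0,-0.04,0,0,0,0.018,0,0,-0.08,0,0,0,0.018,0,0,-0.12,0,0,0,0.018,0,0,-0.16,0,0,0,0.018,0,0,-0.19,0,0,0,0.018,0,0,-0.19,0,0,0,0.018]'
python3 - <<'E'
from h import *
o=env.observe();print(o['opening'],o['gripper_force'])
# rack holes, refine: combine top and side landmark; fit row: centre, heading, given spacing 65, z=90
from scipy.optimize import least_squares
mt,ms=env.camera_model('top'),env.camera_model('side')
obs=[]
for c,m in(('top',mt),('side',ms)):
    for q in('rack_hole0',):
        for r in env.landmark_of(c,q):
            P=atz(c,r['xy'],90,m); print(c,np.round(r['xy'],1),round(r['p'],2),P.round(1)); obs.append((c,m,r['xy'],P))
def holes(p): return [np.array([p[0],p[1],p[3]])+k*65*np.array([-np.sin(p[2]),np.cos(p[2]),0]) for k in(-1.5,-.5,.5,1.5)]
def res(p):
    H=holes(p); return np.array([v for c,m,xy,P in obs for v in min((proj(c,h,m)-xy for h in H),key=np.linalg.norm)]+[(p[3]-90)])
f=least_squares(res,[492,-232,.22,90]); print(f.x,f.fun.round(1)); print(np.round(holes(f.x),1))
# target: chisel upright at tool tilt
E
```

```text
t: 6.65
tool_pos: [572.8, 247.4, 304.5]
orientation: [-3.141, -0.008, 0.324]
ft_force: [0.1, 0.0, -0.9]
opening: 23.9
gripper_force: 78.4
23.883041437143454 78.39931726455688
top [379.1 219.1] 0.73 [ 512.6 -325.3   90. ]
top [356.2 223. ] 0.71 [ 502.  -266.9   90. ]
top [330.3 232.4] 0.55 [ 477.6 -200.9   90. ]
side [305.8 252.6] 0.82 [ 482.3 -202.5   90. ]
side [343.9 270. ] 0.79 [ 502.  -269.1   90. ]
side [380.4 287.1] 0.74 [ 518.7 -328.2   90. ]
side [275.1 238. ] 0.69 [ 466.1 -143.3   90. ]
side [313.3 165.7] 0.65 [675.8 -54.3  90. ]
[ 5.10738278e+02 -2.28669056e+02 -1.00653298e-01  9.58349239e+01] [  1.1   4.6  -1.6  -2.2  -1.3 -14.4   9.5 -13.8  -1.4  -6.9  -6.9   3.7
  16.2 -20.7 -22.   51.6   5.8]
[[ 500.9 -325.7   95.8]
 [ 507.5 -261.    95.8]
 [ 514.  -196.3   95.8]
 [ 520.5 -131.7   95.8]]
```

```bash
cat >> h.py <<'E'
def upright(yaw,el=36.2,h0=18.57,y0=None):
    # tool orientation which stands a chisel grasped with vertical tool, at heading yaw (deg)
    return R.from_euler('z',yaw,degrees=True)*R.from_euler('y',-(90-el),degrees=True)*R.from_euler('x',np.pi)
E
python3 - <<'E'
from h import *
print(rel([482,-203,300],upright(-20)), upright(-20).as_euler('xyz'))
E
```

```text
(array([-0.2285,  0.3979, -0.0007]), array([-0.3163,  0.9033,  0.6221])) [ 3.14159265 -0.93898714 -0.34906585]
```

```bash
python3 -m crank '[-0.228,0.398,0,-0.316,0.903,0.622,0.018,-0.228,0.398,0,-0.316,0.903,0.622,0.018,-0.228,0.398,0,-0.316,0.903,0.622,0.018,-0.228,0.398,0,-0.316,0.903,0.622,0.018,-0.228,0.398,0,-0.316,0.903,0.622,0.018,-0.228,0.398,0,-0.316,0.903,0.622,0.018,-0.228,0.398,0,-0.316,0.903,0.622,0.018,-0.228,0.398,0,-0.316,0.903,0.622,0.018,-0.228,0.398,0,-0.316,0.903,0.622,0.018,-0.228,0.398,0,-0.316,0.903,0.622,0.018,-0.228,0.398,0,-0.316,0.903,0.622,0.018,-0.228,0.398,0,-0.316,0.903,0.622,0.018]'
python3 - <<'E'
from h import *
o=env.observe();print(rel([482,-203,300],upright(-20)),o['joint_positions'].round(2),o['opening'],o['gripper_force'])
for c in('side','top','wrist'):
    save(c,c+'3.png')
b=[cv2.imread(f'pics/{c}3.png') for c in('side','top','wrist')]
b=[b[0][80:340,200:440],b[1][100:360,250:450],b[2][100:360,140:380]]
cv2.imwrite('pics/c3.png',cv2.resize(np.hstack(b),None,fx=1.15,fy=1.15,interpolation=3))
E
```

```text
t: 7.95
tool_pos: [481.8, -204.1, 298.4]
orientation: [-3.138, -0.936, -0.355]
ft_force: [0.3, 1.6, -1.1]
opening: 24.0
gripper_force: 78.5
(array([ 0.0012, -0.0011, -0.0011]), array([ 0.0017,  0.0029, -0.0038])) [-0.79  0.04  1.91  0.89  0.46  0.46] 24.03298897532773 78.49298357963562
```

View pics/c3.png

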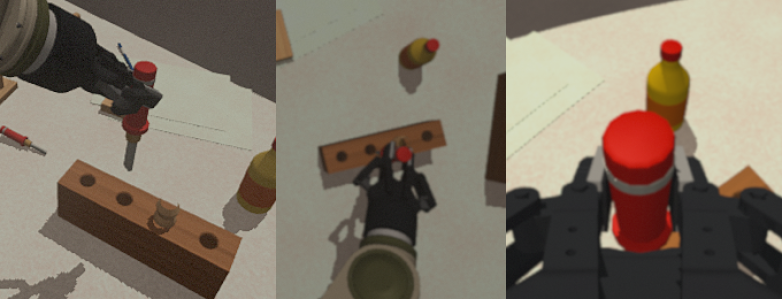

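The chisel is held about upright above the rack. The side crop shows its tip at pixel (311,226) and handle top at (328,137). The left two sockets and the right-end one are free, and the awl is third from the left. I'll enlarge to measure the held pose.

Run:
```python
from h import *
for c in('side','top','wrist'):
    print(c,[(np.round(r['xy'],1).tolist(),round(r['p'],2)) for r in env.landmark_of(c,'chisel')],[(np.round(r['xy'],1).tolist(),round(r['p'],2)) for r in env.landmark_of(c,'rack_hole0')])
b=[cv2.imread(f'pics/{c}3.png') for c in('side','wrist')]
b0=cv2.resize(b[0][125:245,275:355],None,fx=5,fy=5,interpolation=3)
b1=cv2.resize(b[1][180:330,205:305],None,fx=4,fy=4,interpolation=3)
cv2.imwrite('pics/c4.png',np.hstack([b0,b1]))
```

```text
side [([315.4, 191.3], 0.88), ([155.2, 222.6], 0.62), ([223.5, 202.6], 0.58)] [([342.4, 268.4], 0.97), ([276.0, 236.4], 0.87), ([383.5, 285.3], 0.67)]
top [([346.6, 233.3], 0.75), ([230.7, 223.1], 0.66), ([207.5, 278.0], 0.59)] [([329.3, 229.6], 0.96), ([355.9, 223.9], 0.9), ([309.3, 233.6], 0.69), ([380.5, 216.5], 0.6), ([146.8, 151.7], 0.16)]
wrist [([257.1, 292.4], 0.6), ([97.9, 234.0], 0.23)] [([343.6, 278.0], 0.71)]
```

View pics/c4.png

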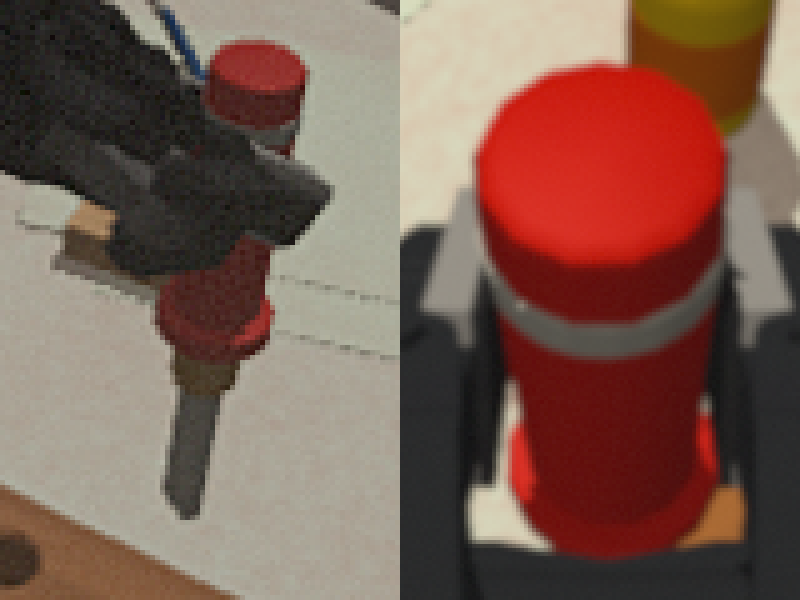

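The left half shows the cap centre at side (326.6,138.2), the collar underside at (317.8,191.8) and the blade tip at (311.6,227.4). The right half shows the cap centre at wrist (255.8,221.3), with the handle squarely between the pads.

Run:
```python
from h import *
from scipy.optimize import least_squares
m={c:env.camera_model(c) for c in('top','side','wrist')}
o=env.observe(); R0=R.from_euler('xyz',o['orientation']); p0=o['tool_pos']
def ax(p): a=np.array([p[3],p[4],1]); return a/np.linalg.norm(a)
pk=[('side',90,(326.6,138.2)),('side',0,(317.8,191.8)),('side',-75,(311.6,227.4)),('wrist',90,(255.75,221.25)),('side',0,(315.4,191.3)),('top',0,(346.6,233.3))]
def res(p):
    r=[]
    for c,z,xy in pk: r+=list((proj(c,p[:3]+z*ax(p),m[c])-xy)*(.3 if c=='top' else 1))
    r.append(proj('wrist',p[:3],m['wrist'])[0]-258.2)
    k=R0.inv().apply(p[:3]+58*ax(p)-p0); r.append(k[1]/1.0)
    r.append(R0.inv().apply(ax(p))[1]*60)
    return np.array(r)
f=least_squares(res,[482,-204,240,0,0]); p=f.x; print(p.round(3),f.fun.round(1))
print('TCP at', R0.inv().apply(p[:3]+58*ax(p)-p0), 'z along axis of TCP', (p0-p[:3])@ax(p))
print('tip',p[:3]-75*ax(p),'in tool',R0.inv().apply(ax(p)))
obs=[('top',(309.3,233.6)),('top',(329.3,229.6)),('top',(355.9,223.9)),('top',(380.5,216.5)),('top',(379.1,219.1)),('top',(356.2,223)),('top',(330.3,232.4)),
('side',(276,236.4)),('side',(306.8,252.9)),('side',(342.8,269.)),('side',(382.3,286))]
def holes(p): return [np.array([p[0],p[1],90])+k*65*np.array([-np.sin(p[2]),np.cos(p[2]),0]) for k in(1.5,.5,-.5,-1.5)]
for s in(('top',),('side',),('top','side')):
    O=[x for x in obs if x[0] in s]
    g=least_squares(lambda q:np.array([v for c,xy in O for v in min((proj(c,h,m[c])-xy for h in holes(q)),key=np.linalg.norm)]),[492,-235,.23])
    print(s,g.x.round(3),np.round(holes(g.x),1)[:,:2].tolist(),g.fun.round(1))
```

```text
[ 4.84857e+02 -2.03371e+02  2.34869e+02  3.70000e-02  7.00000e-03] [-0.   0.9 -0.8 -0.5 -1.  -1.   0.2  0.1  1.6 -0.   0.2 -0.5  0.6 -1.
 -1.1]
TCP at [-3.71431383 -1.02949621  7.63862396] z along axis of TCP 65.35353763565739
tip [ 482.11540508 -203.89742203  159.92141848] in tool [ 0.82575326 -0.0189908  -0.56371172]
('top',) [ 4.92331e+02 -2.34257e+02  2.43000e-01] [[468.8, -139.6], [484.5, -202.7], [500.2, -265.8], [515.8, -328.9]] [-3.2  2.   1.7  0.1 -0.1 -0.2 -0.   1.3  1.4 -1.3 -0.4  0.7  0.7 -2.7]
('side',) [ 4.94506e+02 -2.35393e+02  2.78000e-01] [[467.8, -141.6], [485.6, -204.1], [503.4, -266.6], [521.2, -329.2]] [-0.9  0.6  1.  -0.8  0.4 -0.4 -0.5  0.6]
('top', 'side') [ 4.93335e+02 -2.34968e+02  2.59000e-01] [[468.3, -140.7], [485.0, -203.6], [501.7, -266.4], [518.3, -329.2]] [-2.8  2.2  2.  -0.1  0.1 -0.8  0.1  0.3  1.5 -2.3 -0.2  0.1  1.  -2.9
 -1.   0.1  0.5 -0.8 -0.4  0.1 -1.5  1.7]
```

```bash
cat > st.py <<'E'
from h import *
def report():
    o=env.observe(); print('t',o['t'],o['tool_pos'].round(1),o['orientation'].round(3),'F',o['ft_force'].round(1),'M',o['moment'].round(2),o['opening'].round(1),round(o['gripper_force'],1))
def wshift(d): return (R.from_euler('xyz',env.observe()['orientation']).inv().apply(d)/1000).round(4)
E
python3 - <<'E'
from st import *
a=np.array([.037,.007,1]);a/=np.linalg.norm(a)
rv=np.cross(a,[0,0,1]); o=env.observe(); R0=R.from_euler('xyz',o['orientation'])
print('turn',R0.inv().apply(rv).round(4))
for dz in(0,-30,-55,-85): print(dz,wshift([-2.1,-.9,dz]))
report()
E
```

```text
turn [0.0113 0.0324 0.0155]
0 [-0.001   0.0016 -0.0013]
-30 [-0.0252  0.0016  0.0164]
-55 [-0.0454  0.0016  0.0311]
-85 [-0.0696  0.0016  0.0488]Traceback (most recent call last):
  File "<stdin>", line 6, in <module>
  File "st.py", line 3, in report
    o=env.observe(); print('t',o['t'],o['tool_pos'].round(1),o['orientation'].round(3),'F',o['ft_force'].round(1),'M',o['moment'].round(2),o['opening'].round(1),round(o['gripper_force'],1))
                                                                                                                                           ^^^^^^^^^^^^^^^^^^
AttributeError: 'float' object has no attribute 'round'
```

```bash
sed -i "s/o\['opening'\].round(1)/round(o['opening'],1)/" st.py
python3 -m crank '[-0.001,0.0016,-0.0013,0.011,0.032,0.0155,0.018,-0.013,0.0016,0.0076,0.011,0.032,0.0155,0.018,-0.025,0.0016,0.0164,0.011,0.032,0.0155,0.018,-0.037,0.0016,0.025,0.011,0.032,0.0155,0.018,-0.0454,0.0016,0.0311,0.011,0.032,0.0155,0.018,-0.0454,0.0016,0.0311,0.011,0.032,0.0155,0.018,-0.0454,0.0016,0.0311,0.011,0.032,0.0155,0.018]'
python3 - <<'E'
from st import *
report(); save('side','side5.png'); save('wrist','w5.png')
b=[cv2.imread(f'pics/{c}.png') for c in('side5','w5')]
b0=cv2.resize(b[0][155:285,265:355],None,fx=4.6,fy=4.6,interpolation=3)
b1=cv2.resize(b[1][180:330,205:305],None,fx=598/150,fy=598/150,interpolation=3)[:598]
cv2.imwrite('pics/c5.png',np.hstack([b0,b1])[:,:800]); print(b0.shape)
p=np.array([485.2,-203.8])
for z in(180+90-0,180,105,90): print(z,proj('side',[*p,z]).round(1),proj('wrist',[*p,z]).round(1))
E
```

```text
t: 9.1
tool_pos: [480.8, -204.2, 245.6]
orientation: [-3.108, -0.972, -0.377]
ft_force: [0.1, -0.5, -2.0]
opening: 23.8
gripper_force: 78.6
t 9.1 [ 480.8 -204.2  245.6] [-3.108 -0.972 -0.377] F [ 0.1 -0.5 -2. ] M [0.13 0.55 0.08] 23.8 78.6
(598, 414, 3)
270 [320.4 172.9] [254.1 222.8]
180 [313.2 216.9] [257.5 298.6]
105 [308.4 246.8] [258.8 326.5]
90 [307.5 252.1] [259.  330.4]
```

View pics/c5.png

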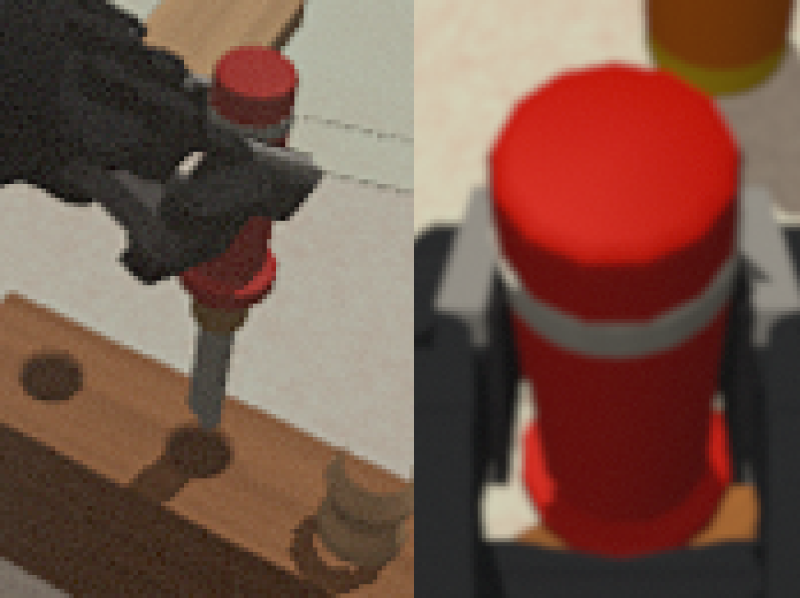

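The side crop puts the tip at (310.2,247.2), just above the socket centre at (308,253.3), with the cap at (320.7,170.2). A small lean and offset remain, so I'll refit with these picks.

Run:
```python
from st import *
from scipy.optimize import least_squares
m={c:env.camera_model(c) for c in('top','side','wrist')}
o=env.observe(); R0=R.from_euler('xyz',o['orientation']); p0=o['tool_pos']
def ax(p): a=np.array([p[3],p[4],1]); return a/np.linalg.norm(a)
pk=[('side',90,(320.7,170.2)),('side',0,(315,218.5)),('side',-75,(310.2,247.2)),('wrist',90,(255.7,220.9))]
def res(p,w=1):
    r=[]
    for c,z,xy in pk: r+=list((proj(c,p[:3]+z*ax(p),m[c])-xy))
    r.append(proj('wrist',p[:3],m['wrist'])[0]-(205+(626-414)/3.987))
    r.append(w*R0.inv().apply(p[:3]+58*ax(p)-p0)[1]); r.append(w*R0.inv().apply(ax(p))[1]*60)
    return np.array(r)
for w in(1,.2):
    f=least_squares(res,[482,-204,180,0,0],args=(w,)); p=f.x; print(p.round(3),f.fun.round(1)); print('tip',p[:3]-75*ax(p),'zTCP',(p0-p[:3])@ax(p))
print('hole by side',atz('side',(308,253.3),90), 'prev fit 485,-203.8')
for w in ([0,1,0],[1,0,0],[0,0,1]): print(w,wshift(np.array(w)*1000.))
print('y tool world',R0.apply([0,1,0]))
```

```text
[ 4.86055e+02 -2.05208e+02  1.81244e+02 -1.10000e-02  7.00000e-03] [ 0.2  2.3 -0.6 -1.9 -0.3 -0.7  0.1 -0.1  0.8 -1.  -1.3]
tip [ 486.85033643 -205.76998617  106.2505156 ] zTCP 64.90869750623621
[ 4.85963e+02 -2.05304e+02  1.81272e+02 -9.00000e-03  1.10000e-02] [ 0.1  2.2 -0.6 -1.9 -0.2 -0.6 -0.5 -0.2  1.  -0.2 -0.3]
tip [ 486.62658157 -206.11652683  106.27886456] zTCP 64.87448949919533
hole by side [ 484.00766111 -206.05269669   90.        ] prev fit 485,-203.8
[0, 1, 0] [-0.2066 -0.9396 -0.2729]
[1, 0, 0] [ 0.5238 -0.3418  0.7803]
[0, 0, 1] [ 0.8264 -0.0183 -0.5627]
y tool world [-0.34183201 -0.93958378 -0.01825381]
```

```bash
python3 -m crank '[-0.001,0,-0.0015,0,0,0,0.018,-0.0072,0.0002,0.0027,0,0,0,0.018,-0.0134,0.0004,0.0069,0,0,0,0.018,-0.0196,0.0005,0.0111,0,0,0,0.018,-0.0258,0.0007,0.0154,0,0,0,0.018,-0.032,0.0009,0.0196,0,0,0,0.018,-0.0382,0.001,0.0238,0,0,0,0.018,-0.0424,0.0011,0.0266,0,0,0,0.018,-0.0424,0.0011,0.0266,0,0,0,0.018]'
python3 - <<'E'
from st import *
report()
E
```

```text
t: 10.1
tool_pos: [478.6, -203.7, 195.1]
orientation: [-3.108, -0.971, -0.378]
ft_force: [0.5, 0.8, -0.4]
opening: 23.6
gripper_force: 78.6
t 10.1 [ 478.6 -203.7  195.1] [-3.108 -0.971 -0.378] F [ 0.5  0.8 -0.4] M [0.11 0.55 0.08] 23.6 78.6
```

```bash
python3 -m crank '[-0.0041,0.0001,0.0028,0,0,0,0.018,-0.0066,0.0001,0.0045,0,0,0,0.018,-0.0083,0.0002,0.0056,0,0,0,0.018,-0.0099,0.0002,0.0068,0,0,0,0.018,-0.0116,0.0003,0.0079,0,0,0,0.018,-0.0132,0.0003,0.009,0,0,0,0.018]'
python3 - <<'E'
from st import *
report()
E
```

```text
t: 10.7
tool_pos: [478.7, -203.8, 179.3]
orientation: [-3.108, -0.972, -0.377]
ft_force: [0.2, -0.5, -1.3]
opening: 24.1
gripper_force: 78.6
t 10.7 [ 478.7 -203.8  179.3] [-3.108 -0.972 -0.377] F [ 0.2 -0.5 -1.3] M [0.18 0.47 0.03] 24.1 78.6
```

```bash
python3 -m crank '[-0.0017,0,0.0011,0,0,0,0.018,-0.0033,0.0001,0.0022,0,0,0,0.018,-0.005,0.0001,0.0034,0,0,0,0.018]'
python3 - <<'E'
from st import *
report()
E
```

```text
t: 11.0
tool_pos: [480.5, -204.5, 176.2]
orientation: [-3.108, -0.981, -0.376]
ft_force: [-2.8, 1.8, 26.5]
opening: 23.8
gripper_force: 79.8
t 11.0 [ 480.5 -204.5  176.2] [-3.108 -0.981 -0.376] F [-2.8  1.8 26.5] M [-0.57 -2.15  0.12] 23.8 79.8
```

```bash
python3 -m crank '[0.0033,-0.0001,-0.0022,0,0,0,0.018,0.0033,-0.0001,-0.0022,0,0,0,0.018]'
python3 - <<'E'
from st import *
report(); save('side','side6.png')
b=cv2.imread('pics/side6.png')[175:285,265:365]
cv2.imwrite('pics/c6.png',cv2.resize(b,None,fx=5.4,fy=5.4,interpolation=3))
for z in(90,98,110,118): print(z,proj('side',[484.6,-204.8,z]).round(1))
E
```

```text
t: 11.2
tool_pos: [478.8, -203.8, 177.6]
orientation: [-3.109, -0.972, -0.376]
ft_force: [0.2, -0.4, -1.2]
opening: 24.4
gripper_force: 78.9
t 11.2 [ 478.8 -203.8  177.6] [-3.109 -0.972 -0.376] F [ 0.2 -0.4 -1.2] M [0.16 0.45 0.01] 24.4 78.9
90 [307.7 252.7]
98 [308.1 249.8]
110 [308.9 245.5]
118 [309.4 242.5]
```

View pics/c6.png

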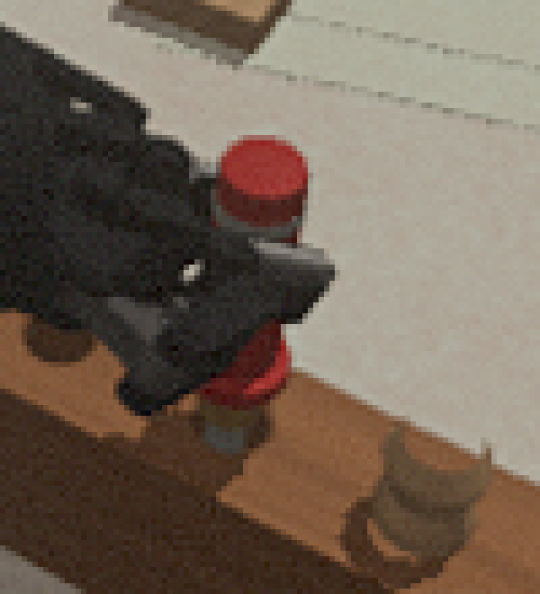

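The crop shows the ferrule bottom clear above the mouth, with blade still visible at (305,259). So the tip is resting on a stub at 47 mm and the second socket is blocked. I'll try the left-end one.

```bash
python3 -m crank '[0.0165,-0.0004,-0.0113,0,0,0,0.018,0.033,-0.0007,-0.0225,0,0,0,0.018,0.0496,-0.0011,-0.0338,0,0,0,0.018,0.0496,-0.0011,-0.0338,0,0,0,0.018,0.041,-0.022,-0.046,0,0,0,0.018,0.0279,-0.0544,-0.064,0,0,0,0.018,0.0279,-0.0544,-0.064,0,0,0,0.018,0.0279,-0.0544,-0.064,0,0,0,0.018,0.0279,-0.0544,-0.064,0,0,0,0.018]'
python3 - <<'E'
from st import *
report(); print(wshift([478.8-16.7-env.observe()['tool_pos'][0],-203.8+62.8-env.observe()['tool_pos'][1],0]))
for r in env.landmark_of('side','chisel')[:1]: print(r['xy'])
for r in env.landmark_of('side','rack_hole0'): print(np.round(r['xy'],1),r['p'])
save('side','side7.png')
b=cv2.imread('pics/side7.png')[135:265,240:340]
cv2.imwrite('pics/c7.png',cv2.resize(b,None,fx=4.6,fy=4.6,interpolation=3))
for z in(104,90): print(z,proj('side',[484.6-16.7,-204.8+62.8,z]).round(1))
E
```

```text
t: 12.15
tool_pos: [462.3, -141.5, 236.9]
orientation: [-3.108, -0.971, -0.377]
ft_force: [0.3, -0.3, -0.8]
opening: 23.7
gripper_force: 78.8
t 12.15 [ 462.3 -141.5  236.9] [-3.108 -0.971 -0.377] F [ 0.3 -0.3 -0.8] M [ 0.21  0.5  -0.03] 23.7 78.8
[-0.0002 -0.0004 -0.0003]
[305.9, 243.5]
[277.8 236.6] 0.91
[345.4 272.7] 0.74
[382.  287.6] 0.7
[305.  252.1] 0.64
104 [275.6 232. ]
90 [275.3 237. ]
```

View pics/c7.png

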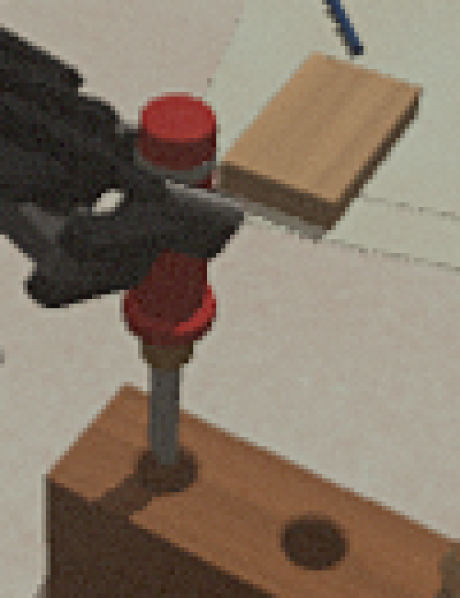

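The crop shows the tip at (275.7,236.3), in line with the left socket at (276.3,237.6). Feeling down.

```bash
python3 -m crank '[-0.0066,0.0001,0.0045,0,0,0,0.018,-0.0132,0.0003,0.009,0,0,0,0.018,-0.0198,0.0004,0.0135,0,0,0,0.018,-0.0264,0.0006,0.018,0,0,0,0.018,-0.033,0.0007,0.0225,0,0,0,0.018,-0.0397,0.0009,0.027,0,0,0,0.018,-0.0446,0.001,0.0304,0,0,0,0.018,-0.0463,0.001,0.0315,0,0,0,0.018,-0.048,0.0011,0.0326,0,0,0,0.018,-0.0488,0.0011,0.0332,0,0,0,0.018,-0.0496,0.0011,0.0338,0,0,0,0.018]'
python3 -m crank '[-0.0008,0,0.0006,0,0,0,0.018,-0.0017,0,0.0011,0,0,0,0.018]'
python3 -c "from st import *;report()"
```

```text
t: 13.4
tool_pos: [462.1, -141.0, 177.5]
orientation: [-3.108, -0.972, -0.377]
ft_force: [0.3, 0.2, -1.1]
opening: 24.1
gripper_force: 78.8
t: 13.6
tool_pos: [462.8, -141.1, 176.4]
orientation: [-3.108, -0.975, -0.376]
ft_force: [-1.1, 0.9, 10.2]
opening: 23.8
gripper_force: 78.8
t 13.6 [ 462.8 -141.1  176.4] [-3.108 -0.975 -0.376] F [-1.1  0.9 10.2] M [-0.21 -0.57 -0.02] 23.8 78.8
```

Vertical contact at the same height (about 177), so this one has a stub too. I'll go over the awl to the right-end socket.

```bash
python3 -m crank '[0.03,-0.0007,-0.0203,0,0,0,0.018,0.06,-0.0013,-0.0405,0,0,0,0.018,0.0893,-0.002,-0.0608,0,0,0,0.018,0.0893,-0.002,-0.0608,0,0,0,0.018,0.1044,0.035,-0.04,0,0,0,0.018,0.1194,0.072,-0.0191,0,0,0,0.018,0.1344,0.109,0.0018,0,0,0,0.018,0.1494,0.146,0.0227,0,0,0,0.018,0.1544,0.158,0.0297,0,0,0,0.018,0.1544,0.158,0.0297,0,0,0,0.018,0.1544,0.158,0.0297,0,0,0,0.018]'
python3 - <<'E'
from st import *
report(); o=env.observe(); print(wshift([478.8+33.4,-203.8-125.6,240]-o['tool_pos']))
for c in ('side','top'):
    env.get_image(c)
    for r in env.landmark_of(c,'rack_hole0'): print(c,np.round(r['xy'],1),round(r['p'],2),atz(c,r['xy'],90).round(1))
E
```

```text
t: 14.7
tool_pos: [511.8, -329.1, 282.3]
orientation: [-3.106, -0.97, -0.378]
ft_force: [0.7, 0.2, -1.4]
opening: 24.2
gripper_force: 78.7
t 14.7 [ 511.8 -329.1  282.3] [-3.106 -0.97  -0.378] F [ 0.7  0.2 -1.4] M [0.21 0.56 0.04] 24.2 78.7
[-0.0347  0.001   0.0243]
side [276.8 235.7] 0.94 [ 472.1 -141.6   90. ]
side [306.9 252. ] 0.89 [ 484.7 -202.9   90. ]
side [383.9 286.6] 0.76 [ 523.6 -331.5   90. ]
side [346.2 272.7] 0.63 [ 500.6 -274.9   90. ]
side [188.1 167.2] 0.38 [466.4 131.1  90. ]
top [331.8 228.5] 0.95 [ 487.5 -204.8   90. ]
top [379.9 218.8] 0.72 [ 513.3 -327.4   90. ]
top [308.  234.2] 0.68 [ 472.5 -144.4   90. ]
top [355. 223.] 0.57 [ 502.  -263.8   90. ]
```

```bash
python3 -m crank '[-0.0174,0.0005,0.0122,0,0,0,0.018,-0.0347,0.001,0.0243,0,0,0,0.018,-0.041,0.0011,0.028,0,0,0,0.018,-0.0475,0.0012,0.0325,0,0,0,0.018,-0.052,0.0013,0.0355,0,0,0,0.018,-0.052,0.0013,0.0355,0,0,0,0.018]'
python3 -c "from st import *;report()"
```

```text
t: 15.5
tool_pos: [512.0, -328.6, 219.6]
orientation: [-3.107, -0.97, -0.377]
ft_force: [0.2, -0.8, -1.6]
opening: 23.8
gripper_force: 78.8
t 15.5 [ 512.  -328.6  219.6] [-3.107 -0.97  -0.377] F [ 0.2 -0.8 -1.6] M [0.22 0.49 0.04] 23.8 78.8
```

```bash
python3 -m crank '[-0.0066,0.0001,0.0045,0,0,0,0.018,-0.0132,0.0003,0.009,0,0,0,0.018,-0.0198,0.0004,0.0135,0,0,0,0.018,-0.0264,0.0006,0.018,0,0,0,0.018,-0.0314,0.0007,0.0214,0,0,0,0.018,-0.0331,0.0007,0.0225,0,0,0,0.018,-0.0347,0.0008,0.0236,0,0,0,0.018,-0.0355,0.0008,0.0242,0,0,0,0.018,-0.0364,0.0008,0.0248,0,0,0,0.018,-0.0372,0.0008,0.0253,0,0,0,0.018]'
python3 -c "from st import *;report()"
```

```text
t: 16.5
tool_pos: [512.0, -329.5, 175.3]
orientation: [-3.108, -0.972, -0.377]
ft_force: [-0.2, -0.6, -1.2]
opening: 24.2
gripper_force: 78.8
t 16.5 [ 512.  -329.5  175.3] [-3.108 -0.972 -0.377] F [-0.2 -0.6 -1.2] M [ 0.16  0.48 -0.02] 24.2 78.8
```

No contact past the stub height. Continuing gently through the ferrule's entry.

```bash
python3 -m crank '[-0.0012,0,0.0008,0,0,0,0.018,-0.0025,0.0001,0.0017,0,0,0,0.018,-0.0037,0.0001,0.0025,0,0,0,0.018,-0.005,0.0001,0.0034,0,0,0,0.018,-0.0058,0.0001,0.004,0,0,0,0.018]'
python3 -m crank '[-0.0008,0,0.0006,0,0,0,0.018,-0.0017,0,0.0011,0,0,0,0.018]'
python3 -c "from st import *;report()"
```

```text
t: 17.0
tool_pos: [512.0, -329.4, 167.9]
orientation: [-3.108, -0.971, -0.377]
ft_force: [0.0, -0.7, -0.9]
opening: 23.6
gripper_force: 78.8
t: 17.2
tool_pos: [512.0, -329.4, 166.0]
orientation: [-3.108, -0.972, -0.377]
ft_force: [0.8, 0.5, -0.3]
opening: 23.7
gripper_force: 78.8
t 17.2 [ 512.  -329.4  166. ] [-3.108 -0.972 -0.377] F [ 0.8  0.5 -0.3] M [0.19 0.48 0.01] 23.7 78.8
```

```bash
python3 -m crank '[-0.0012,0,0.0008,0,0,0,0.018,-0.0025,0.0001,0.0017,0,0,0,0.018,-0.0037,0.0001,0.0025,0,0,0,0.018]'
python3 -m crank '[-0.0012,0,0.0008,0,0,0,0.018,-0.0025,0.0001,0.0017,0,0,0,0.018]'
python3 -c "from st import *;report()"
```

```text
t: 17.5
tool_pos: [512.0, -329.4, 161.4]
orientation: [-3.108, -0.972, -0.377]
ft_force: [0.0, 0.2, -1.4]
opening: 23.7
gripper_force: 78.8
t: 17.7
tool_pos: [512.0, -329.4, 158.4]
orientation: [-3.108, -0.972, -0.377]
ft_force: [0.7, -0.8, -1.0]
opening: 24.0
gripper_force: 78.8
t 17.7 [ 512.  -329.4  158.4] [-3.108 -0.972 -0.377] F [ 0.7 -0.8 -1. ] M [0.14 0.51 0.03] 24.0 78.8
```

Going in freely; home is expected near 149.

```bash
python3 -m crank '[-0.0012,0,0.0008,0,0,0,0.018,-0.0025,0.0001,0.0017,0,0,0,0.018,-0.0037,0.0001,0.0025,0,0,0,0.018,-0.0045,0.0001,0.0031,0,0,0,0.018]'
python3 -m crank '[-0.0008,0,0.0006,0,0,0,0.018,-0.0017,0,0.0011,0,0,0,0.018]'
python3 -m crank '[-0.0008,0,0.0006,0,0,0,0.018,-0.0017,0,0.0011,0,0,0,0.018]'
python3 -c "from st import *;report()"
```

```text
t: 18.1
tool_pos: [512.0, -329.4, 152.9]
orientation: [-3.108, -0.971, -0.377]
ft_force: [0.5, -1.1, -1.6]
opening: 23.7
gripper_force: 78.8
t: 18.3
tool_pos: [512.0, -329.4, 151.0]
orientation: [-3.108, -0.972, -0.377]
ft_force: [-0.8, -0.2, -0.9]
opening: 24.3
gripper_force: 78.8
t: 18.5
tool_pos: [512.0, -329.4, 149.1]
orientation: [-3.108, -0.972, -0.377]
ft_force: [-0.2, 0.4, 4.4]
opening: 23.7
gripper_force: 78.9
t 18.5 [ 512.  -329.4  149.1] [-3.108 -0.972 -0.377] F [-0.2  0.4  4.4] M [-0.02 -0.07 -0.02] 23.7 78.9
```

```bash
python3 -m crank '[-0.0004,0,0.0003,0,0,0,0.018,-0.0004,0,0.0003,0,0,0,0.018]' 20
python3 -m crank '[0,0,0,0,0,0,0.03,0,0,0,0,0,0,0.036,0,0,0,0,0,0,0.045,0,0,0,0,0,0,0.045,0,0,0,0,0,0,0.045]'
python3 -c "from st import *;report()"
```

```text
t: 18.7
tool_pos: [512.2, -329.4, 149.1]
orientation: [-3.108, -0.973, -0.377]
ft_force: [0.2, 0.6, 4.5]
opening: 24.4
gripper_force: 79.0
t: 19.2
tool_pos: [511.9, -329.3, 148.4]
orientation: [-3.108, -0.971, -0.377]
ft_force: [0.9, 0.3, 0.9]
opening: 44.9
gripper_force: 0.0
t 19.2 [ 511.9 -329.3  148.4] [-3.108 -0.971 -0.377] F [0.9 0.3 0.9] M [ 0.16  0.35 -0.01] 44.9 0.0
```

Released. Back out along the tool axis, slowly at first, then check.

```bash
python3 -m crank '[0,0,-0.01,0,0,0,0.045,0,0,-0.025,0,0,0,0.045,0,0,-0.05,0,0,0,0.045,0,0,-0.08,0,0,0,0.045,0,0,-0.12,0,0,0,0.045,0,0,-0.15,0,0,0,0.045,0,0,-0.15,0,0,0,0.045]'
python3 - <<'E'
from st import *
report()
m={c:env.camera_model(c) for c in('side','top')}
for c,win in(('side',(355,215,60,90)),('top',(365,190,50,50))):
    save(c,c+'9.png'); l,t,w,h=win; im=cv2.imread(f'pics/{c}9.png')[t:t+h,l:l+w].astype(int)
    k=(im[:,:,2]>1.9*im[:,:,1])&(im[:,:,2]>60); ys,xs=np.nonzero(k); print(c,len(xs),xs.min()+l,xs.max()+l,ys.min()+t,ys.max()+t,xs.mean()+l,ys.mean()+t)
    print('expected cap, collar',[proj(c,[518,-330,z],m[c]).round(1) for z in(180,135,98,90)])
    for q in('awl','chisel'): print(q,[(np.round(r['xy'],1).tolist(),round(r['p'],2)) for r in env.landmark_of(c,q)])
    ys0=np.array(ys)
    if c=='side':
        P=np.c_[xs,ys]; mu=P.mean(0);u=np.linalg.svd(P-mu)[2][0]; e=proj(c,[518,-330,180],m[c])-proj(c,[518,-330,90],m[c]); print('axis',u,'vertical',e/np.linalg.norm(e))
E
```

```text
t: 19.9
tool_pos: [393.2, -287.6, 234.9]
orientation: [-3.113, -0.973, -0.375]
ft_force: [1.1, 0.6, 0.0]
opening: 45.4
gripper_force: 0.0
t 19.9 [ 393.2 -287.6  234.9] [-3.113 -0.973 -0.375] F [1.1 0.6 0. ] M [ 0.17  0.34 -0.05] 45.4 0.0
side 857 370 413 235 298 386.6931155192532 274.36289381563597
expected cap, collar [array([396.5, 253.6]), array([388.4, 271.8]), array([382.4, 285.3]), array([381.1, 288.1])]
awl [([341.5, 267.2], 0.75)]
chisel [([381.6, 286.1], 0.65), ([220.8, 205.2], 0.52), ([382.1, 287.2], 0.32)]
axis [-0.41200404  0.91118202] vertical [ 0.40587627 -0.91392804]
top 179 375 399 212 225 387.23463687150837 218.16201117318437
expected cap, collar [array([395.6, 216.8]), array([387.9, 216.9]), array([382.1, 217. ]), array([380.9, 217. ])]
awl [([359.1, 224.0], 0.41)]
chisel [([379.5, 219.8], 0.75), ([206.4, 277.6], 0.73), ([380.5, 215.9], 0.72), ([228.7, 222.4], 0.67)]
```

Upright within half a degree, collar at rack-top height, and the gripper is clear. Handing in.

```bash
python3 -c "from plant import env;print(env.job_done())"
```

```text
the job is handed in; nothing more can be done
None
```

The red-handled chisel stands upright in the right-end socket, the only clear one, with its collar resting on the rack top; I handed the job in with the gripper clear, at about 20 s of the 64 s allowed.

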